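# Open up the ratchet jar holder

## Task

Make room in the wooden spice-jar holder for another jar: press down the ribbed release pad on its sliding stop and, keeping it pressed, push the stop back along its bar, away from the jars, until it is fully home against the end block; then let the pad spring up again. Do it with the fingertips only: grasp and lift nothing, and leave the jars and everything else standing where they are.

Things in the scene. Friction and masses are not known exactly. Their poses are not given: they have to be found in the camera images.
- holder: Jar holder, fixed: wooden base board 114 (x) x 352 (y) x 12 mm, origin under its centre, z up. y runs along row and bar, from the end block (-y end) to the fixed end plate (+y end, 92 mm high). Two spice jars stand next to the end plate. A steel bar, 12 mm wide, top at z = 46 mm, saw teeth below, runs along y at x = -30 mm; the sliding stop rides on it between jars and end block.
- stop (a joint): Sliding stop along the bar, m: grows as it moves away from the jars (to the holder's -y); 0.134 is fully home, thumb rest against the end block; starts at about 0.004 to 0.066. Friction about 1.5 N. With the release pad up the ratchet blocks it in the growing direction (after up to 8 mm of slack); with the pad down it slides freely.
- release (a joint): Travel of the release pad, m: 0 is up (ratchet engaged), 0.010 fully down; it may rest a few mm down at the start if the pawl lies on a tooth. The stop is free from about 0.005; 0.007 to 0.009 is a good depth. Its spring resists with 2 N at the top, 5 N fully down, and lifts it again when let go.
- release_pad (a point): Centre of the top of the release pad, a level ribbed steel plate 50 (holder's x) x 48 (y) mm, 62 mm above the worktop when up. It lies in a recess of the stop, 55 mm long along y, open above and to both x sides, between jaw plate (+y side) and thumb rest (-y side), which stand 18 mm above the raised pad.
- thumb_rest (a point): Centre of the top of the thumb rest, the black upright block on the -y side of the pad, part of the stop: 12 mm thick (y), 67 mm wide (x), top 80 mm above the worktop. A fingertip on the pad pushes against its +y face, 27.5 mm from the pad's centre.
- jaw_plate (a point): Middle of the top edge of the jaw plate, the wooden upright that faces the jars: 104 mm wide (x), 8 mm thick (y), top 80 mm above the worktop; part of the stop.
- end_block (a point): Middle of the top edge of the end block's face that the thumb rest meets when the stop is fully home, 56 mm above the worktop; fixed to the holder.
- jar_a: Spice jar with dark cap, 41 mm across, 105 mm high, standing in the holder beside the end plate; origin at the centre of its underside, 12 mm above the worktop. To be left alone.
- jar_b: Spice jar like jar_a, standing in the holder next to it, nearer the stop. To be left alone.
- jar_c: Spice jar like jar_a, standing on the worktop behind the holder. Bystander.
- mill: Small salt mill, 44 mm across, 90 mm high, left of the holder; origin under its centre. Bystander.
- tomato: Tomato, about 73 mm across; origin under its centre. Bystander.
- mug: White mug, 87 x 121 x 96 mm; origin under its centre. Bystander.
- matches: Matchbox, 35 x 53 x 15 mm, lying flat right of the holder; origin under its centre. Bystander.

How it is judged:
By the outcome, as a careful person would: the job done as asked, in the order asked, and still so for the second after the job is handed in, with the robot touching nothing.
It also fails if it takes over 32 s, if anything falls off the work surface, if the arm or the gripper's body presses on something with over 40 N, if the wrist force passes 120 N, or if a joint passes its speed limit or range.

## Robot

A 6-joint arm with a two-finger parallel gripper is mounted at the origin on a cart in front of the work surface, level with it; the furniture and walls round the work are solid. World frame = base frame: x ahead of the robot, y to its left, z up, the work surface at z = 0. Lengths are in m, angles in rad, forces in N, time in s.
With the tool pointing down it reaches from about 0.3 to 0.75 m from the base axis. Payload 8.5 kg.
Tool frame: the origin (TCP) lies at the very end of the fingers, on their centre line; the grasp point (between the pads) lies 19 mm behind it (grasp_offset is the distance from the TCP to the grasp point, in m); z points along the fingers, y is the line along which they close (so a half turn about z gives the same grasp; the last joint's range is limited). The gripper opens to 88 mm and grips with 3 to 60 N. Pads are 18 mm wide; open, the fingers measure 123 mm over their backs; the gripper's body (75 mm by 187 mm) begins 45 mm behind the grasp point.
Start: joints at [-1.373, 0.381, 1.297, -0, 1.464, -0.215], TCP at [0.221, -0.504, 0.239] pointing down, gripper open.
Joint ranges: [-3.11, 3.11], [-0.89, 2.33], [0.22, 2.48], [-1.42, 4.56], [0.17, 2.85], [-2.88, 2.88]. Speed limits (rad/s): [2.39, 2.39, 3.14, 3.14, 3.14, 3.14].

## Interface

Orientations are given as a 3x3 rotation matrix whose columns are the frame's x, y, z axes.
In Python, from station import * gives the robot as it stands.
- The arm moves only by the tool send_rows, never from a script. Its argument "increments" is one flat list of numbers, 5 for each row, row after row: the closure, from -1 (fully open) to 1 (shut), then the shift along the world's x, y, z in mm, then the turn about the world's z in rad. In form: [grip, dx, dy, dz, twist, grip, dx, dy, dz, twist, ...]. A call has 1 to 5 rows; each row shifts and turns the commanded pose from where the row before left it; what a row does not reach is not made up. A row lasts 1/8 s, in which the tool goes at most 62.5 mm and 10.7 degrees, less where a joint would pass 70% of its speed; a pose out of reach is approached as far as the arm can. A call with a gripper value outside its range is refused whole. The fingers move at their own pace and stop on an object; the grip force is fixed at half the most. Time passes only in rows, so rows that do not move let the fingers close. It gives the time, the measured TCP pose, the force, the opening and the grip force at its end, in the units of the state.
- sense(): the state, without advancing time (a new reading comes with each control period).
- capture(name): name is "side" or "top" or "wrist"; returns a dict with "frame" (384x512x3 uint8, red, green, blue), "camera_matrix" (3x3 intrinsics, pixels), "position" and "rotation" of the camera in the world. Camera axes: x right, y down, z forward; pixel columns grow to the right and rows downward; lengths in m; the calibration is good to about 2 mm. A picture is of the moment at which its call begins. There is no depth.
- close_job(): hands the job in; it is judged then, once.
The state is a dict: "time_s": time; "qpos": joint angles; "qvel": joint speeds; "tau": joint torques, N m; "position": TCP position; "tcp_rot": TCP orientation; "wrist_force": force on the tool from outside, world axes, zero at the start; "wrist_torque": the same for the moment, N m; "finger_gap": finger opening in m; "grip_force": force on a finger pad.
Only numpy, scipy, OpenCV 4.12 (cv2) and the standard library are available. Lean on these libraries where they do the work, as an engineer would, in place of code of your own. Each camera call takes 0.05 s, during which the arm holds its last target. There are 200 camera calls.

## Working session

There is one attempt and no reset: what is moved stays moved. The work goes in short steps, Python scripts to look and compute and a tool call to move; the robot and the scene stay as the last step left them, time stands still between calls to the robot, and variables do not carry over. Pictures are saved under pics/ and viewed, at most 10 in all, crops included, and the job is handed in when it is done.

Besides the shell and the picture viewer there is one more tool, called after "Request:" as a command line: name --argument value ..., lists and objects as JSON in quotes. send_rows: Moves the arm, as the interface text tells. Its arguments: {"type":"object","properties":{"increments":{"type":"array"}},"required":["increments"]}

```bash
mkdir -p pics
python3 - <<'E'
from station import *
import cv2,pickle
d={}
for n in("top","side"):
    c=capture(n);d[n]=c;cv2.imwrite(f"pics/{n}0.png",c["frame"][:,:,::-1])
    print(n,c["camera_matrix"].tolist(),c["position"],c["rotation"].round(4).tolist() if hasattr(c["rotation"],'round') else c["rotation"])
pickle.dump(d,open("d0.pkl","wb"))
s=sense();print(s)
E
```

```text
top [[406.56979423154525, 0.0, 251.8544731567626], [0.0, 406.56979423154525, 192.4805202780078], [0.0, 0.0, 1.0]] [0.35929358 0.07852288 1.27831481] [[-0.0289, -0.9832, 0.1801], [-0.9994, 0.0315, 0.0113], [-0.0168, -0.1797, -0.9836]]
side [[396.8224335327542, 0.0, 260.7758054191833], [0.0, 396.8224335327542, 193.68604771822157], [0.0, 0.0, 1.0]] [-0.38381202  0.11686801  0.95513334] [[-0.0413, -0.6708, 0.7404], [-0.9991, 0.0349, -0.0242], [-0.0096, -0.7408, -0.6717]]
{'time_s': 0.1, 'qpos': array([-1.37328824e+00,  3.81129063e-01,  1.29815010e+00, -1.98189294e-06,
        1.46357888e+00, -2.15277336e-01]), 'qvel': array([-0.00019831, -0.00149518, -0.00285455,  0.00094627,  0.00078521,
        0.00019975]), 'tau': array([ 2.74482663e-03, -4.38656616e+01, -2.24909681e+01,  7.14446325e-02,
        3.41682765e-02, -5.86556689e-05]), 'position': array([ 0.22059936, -0.50355637,  0.23821103]), 'tcp_rot': array([[ 9.16006917e-01,  4.01162392e-01, -2.50236479e-04],
       [ 4.01162380e-01, -9.16006117e-01,  1.24040864e-03],
       [ 2.68387150e-04, -1.23660835e-03, -9.99999199e-01]]), 'wrist_force': array([-0.11063535,  0.1330221 ,  0.18111512]), 'wrist_torque': array([-0.01745462, -0.0649355 , -0.01556848]), 'grip_force': 0.0, 'finger_gap': 0.08790087233209452}
```

View pics/top0.png

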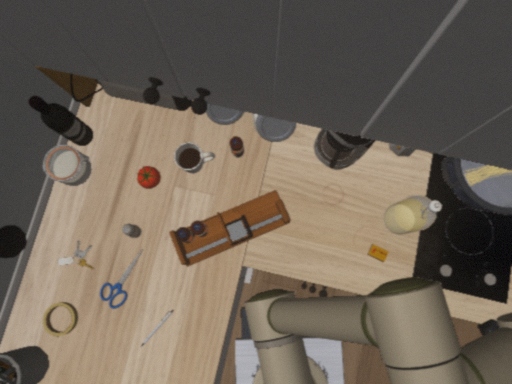

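View pics/side0.png

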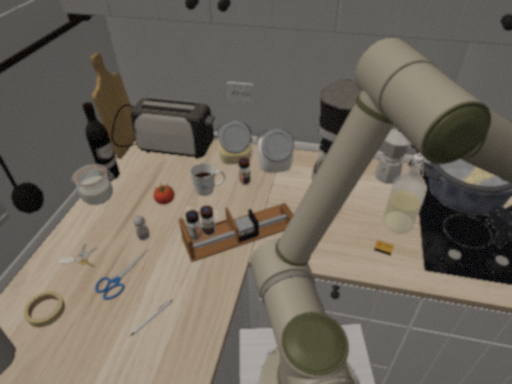

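The holder is at about (230,228) in the top view. The jars are at its left end, (184,235) and (198,228), the pad is near (237,231) and the end block is at the right. I'll zoom in on it.

Run:
```python
import cv2
a=cv2.imread("pics/top0.png")[180:280,160:300];b=cv2.imread("pics/side0.png")[190:270,170:310]
cv2.imwrite("pics/c1.png",cv2.resize(a,None,fx=5.6,fy=5.6,interpolation=cv2.INTER_CUBIC))
cv2.imwrite("pics/c2.png",cv2.resize(b,None,fx=5.6,fy=5.6,interpolation=cv2.INTER_CUBIC))
```

```text
(no output)
```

View pics/c1.png

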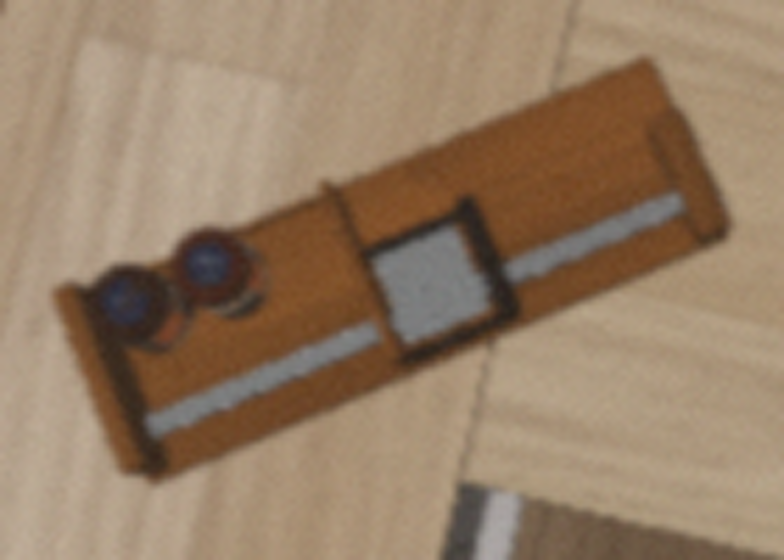

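View pics/c2.png

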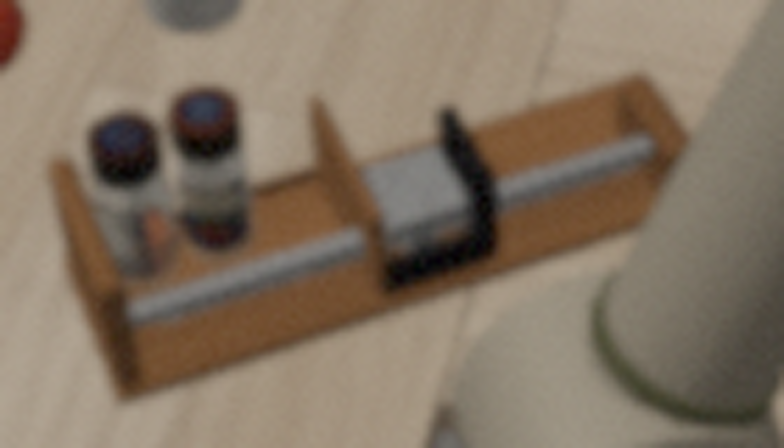

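The grey pad is centred near crop (437,282) and the bar runs along the lower side of the board. The end block face is near crop x 680. The pad's recess is open on both x sides. Next I measure these with masks.

```bash
cat > h.py <<'E'
import numpy as np
def ray(c,uv,z):
    K=np.array(c["camera_matrix"]);R=np.array(c["rotation"]);p=np.array(c["position"])
    uv=np.atleast_2d(uv).astype(float)
    d=(R@np.linalg.inv(K)@np.c_[uv,np.ones(len(uv))].T).T
    return (p+d*((z-p[2])/d[:,2])[:,None])
def proj(c,P):
    K=np.array(c["camera_matrix"]);R=np.array(c["rotation"]);q=K@(R.T@(np.array(P)-np.array(c["position"])))
    return q[:2]/q[2]
E
python3 - <<'E'
import pickle,cv2,numpy as np
from h import *
d=pickle.load(open("d0.pkl","rb"));c=d["top"];f=c["frame"]
hsv=cv2.cvtColor(f,cv2.COLOR_RGB2HSV)
m=((hsv[...,1]<50)&(hsv[...,2]>90)).astype(np.uint8)
x=np.zeros_like(m);x[190:266,175:290]=m[190:266,175:290]
n,l,st,ce=cv2.connectedComponentsWithStats(x)
for i in range(1,n):
    if st[i,4]<15: continue
    ys,xs=np.where(l==i);uv=np.c_[xs,ys]
    z=.062 if 300<st[i,4] or st[i][2]/st[i][3]<1.3 else .046
    P=ray(c,uv,z)[:,:2].astype(np.float32);r=cv2.minAreaRect(P)
    print(st[i],z,"mean",P.mean(0).round(4),"rect",r)
    e=np.linalg.eigh(np.cov(P.T))[1][:,1];t=(P-P.mean(0))@e;print("axis",e,"ends",P.mean(0)+e*t.min(),P.mean(0)+e*t.max())
C=lambda p,z:ray(c,(np.array(p)+.5)/5.6-.5+[160,180],z)[0].round(4)
print("board FR",C((648,58),.012),"NR",C((722,240),.012),"NL",C((150,478),.0))
print("jars",C((130,300),.117),C((210,262),.117))
print("jaw ends",C((330,183),.08),C((402,358),.08)); print("thumb ends",C((466,200),.08),C((512,315),.08))
print("endblock face",C((652,125),.056),C((700,240),.056))
for n,p in dict(soaptop=(437,206),kettle=(340,148),match=(378,253)).items(): print(n,ray(c,p,0.2)[0])
E
```

```text
[250 215  32  15 123] 0.046 mean [0.4927 0.0533] rect ((0.4931076765060425, 0.05275772511959076), (0.011173995211720467, 0.10117489844560623), 21.459636688232422)
axis [-0.36056572  0.93273381] ends [0.51119772 0.00552093] [0.47471083 0.09990749]
[227 221  20  20 267] 0.062 mean [0.4681 0.142 ] rect ((0.46817147731781006, 0.142113596200943), (0.04901028424501419, 0.05201055109500885), 20.15772247314453)
axis [-0.85761204  0.51429717] ends [0.49491955 0.12588241] [0.44129757 0.15803872]
[186 238  41  20 167] 0.046 mean [0.4213 0.2353] rect ((0.42104607820510864, 0.2343561351299286), (0.012266311794519424, 0.13009300827980042), 21.488391876220703)
axis [-0.36665486  0.93035703] ends [0.44542517 0.17404717] [0.39772599 0.29507997]
board FR [0.5969 0.0186 0.012 ] NR [ 0.4925 -0.0185  0.012 ] NL [0.3713 0.3031 0.    ]
jars [0.46   0.2928 0.117 ] [0.4782 0.2517 0.117 ]
jaw ends [0.5221 0.1932 0.08  ] [0.4286 0.1568 0.08  ]
thumb ends [0.5108 0.1212 0.08  ] [0.4493 0.0985 0.08  ]
endblock face [0.5516 0.02   0.056 ] [ 0.4882 -0.0033  0.056 ]
soaptop [ 0.50443809 -0.40022294  0.2       ]
kettle [ 0.6728982  -0.15416026  0.2       ]
match [ 0.38559158 -0.23371652  0.2       ]
```

Request:
send_rows --increments '[1,18,45,0,0.11,1,18,45,0,0.11,1,18,45,0,0.11,1,18,45,0,0.11,1,18,45,0,0.11]'

```text
time_s: 0.72
position: [0.3109, -0.2772, 0.2386]
tcp_rot: [[0.569, 0.823, -0.0], [0.823, -0.569, 0.0], [0.0, -0.0, -1.0]]
wrist_force: [1.3, -0.5, -0.2]
finger_gap: 0.0402
grip_force: 0.0
```

Request:
send_rows --increments '[1,18,45,0,0.11,1,18,45,0,0.11,1,18,45,0,0.11,1,18,45,0,0.11,1,18,45,0,0.11]'

```text
time_s: 1.35
position: [0.4009, -0.0522, 0.2387]
tcp_rot: [[0.055, 0.999, -0.0], [0.999, -0.055, 0.0], [0.0, -0.0, -1.0]]
wrist_force: [0.3, -0.0, 0.1]
finger_gap: 0.0006
grip_force: 0.0
```

Request:
send_rows --increments '[1,18,45,-20,0.11,1,18,45,-20,0.11,1,18,45,-20,0.11,1,16,53,-20,0.1,1,0,0,0,0]'

```text
time_s: 1.98
position: [0.4701, 0.1369, 0.157]
tcp_rot: [[-0.368, 0.93, -0.003], [0.93, 0.368, 0.0], [0.001, -0.003, -1.0]]
wrist_force: [-0.2, 0.4, -0.3]
finger_gap: 0.0004
grip_force: 0.0
```

Run:
```python
from station import *
import numpy as np,cv2
s=sense();p=s["position"];R=s["tcp_rot"];print(s["time_s"],p.round(4),"yaw",np.arctan2(R[1,0],R[0,0]),s["wrist_force"].round(2),s["finger_gap"],s["qvel"].round(3))
u=np.array([-.365,.931]);print("delta mm",(np.array([.468,.142])-.008*u-p[:2])*1000)
for n in("top","wrist"):
  c=capture(n);print(c["frame"].shape);cv2.imwrite(f"pics/{n}1.png",c["frame"][:,:,::-1])
  if n=="wrist": 
    from h import *; print(proj(c,[.468,.142,.062]),proj(c,list(p)))
```

```text
1.975 [0.4701 0.1369 0.157 ] yaw 1.9480481449453868 [-0.22  0.39 -0.31] 0.00040764373214309486 [-0.074 -0.049  0.01  -0.018  0.019 -0.007]
delta mm [ 0.80957585 -2.31552373]
(384, 512, 3)
(384, 512, 3)
[256.98954486 184.26148111] [256.75411865 248.0498689 ]
```

View pics/wrist1.png

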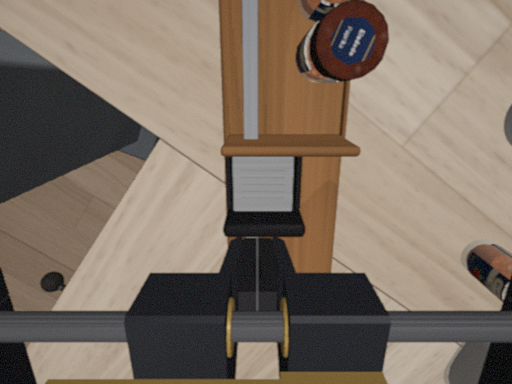

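The wrist view shows the pad spanning columns 234–295 and rows 157–213. The u position agrees with the estimate, and x is about 3–6 mm further toward holder +x. I'll shift a little and descend into the recess.

Request:
send_rows --increments '[1,3,1,-20,0,1,0,0,-30,0,1,0,0,-25,0,1,0,0,-10,0,1,0,0,0,0]'

```text
time_s: 2.7
position: [0.4738, 0.1345, 0.0741]
tcp_rot: [[-0.362, 0.932, -0.0], [0.932, 0.362, -0.0], [-0.0, -0.0, -1.0]]
wrist_force: [0.7, -0.7, 0.9]
finger_gap: 0.0005
grip_force: 0.0
```

Request:
send_rows --increments '[1,0,0,-5,0,1,0,0,-5,0,1,0,0,-4,0,1,0,0,-3,0,1,0,0,0,0]'

```text
time_s: 3.32
position: [0.4737, 0.1352, 0.0568]
tcp_rot: [[-0.364, 0.932, 0.0], [0.932, 0.364, -0.0], [-0.0, 0.0, -1.0]]
wrist_force: [-0.3, 0.0, 3.4]
finger_gap: 0.0003
grip_force: 1.7
```

Request:
send_rows --increments '[1,0,0,-3,0,1,0,0,0,0,1,0,0,0,0]'

```text
time_s: 3.7
position: [0.4737, 0.1352, 0.0538]
tcp_rot: [[-0.364, 0.932, 0.0], [0.932, 0.364, -0.0], [-0.0, 0.0, -1.0]]
wrist_force: [-0.3, -0.4, 4.4]
finger_gap: 0.0006
grip_force: 2.1
```

Request:
send_rows --increments '[1,2,-5,0,0,1,2,-5,0,0,1,2,-5,0,0,1,2,-5,0,0,1,2,-5,0,0]'

```text
time_s: 4.32
position: [0.4837, 0.1098, 0.0537]
tcp_rot: [[-0.363, 0.932, -0.0], [0.932, 0.363, 0.0], [0.0, -0.0, -1.0]]
wrist_force: [-2.0, 0.9, 4.1]
finger_gap: 0.0006
grip_force: 2.2
```

Request:
send_rows --increments '[1,2,-5,0,0,1,2,-5,0,0,1,2,-5,0,0,1,2,-5,0,0,1,2,-5,0,0]'

```text
time_s: 4.95
position: [0.4936, 0.0849, 0.0537]
tcp_rot: [[-0.364, 0.932, -0.0], [0.932, 0.364, -0.0], [0.0, -0.0, -1.0]]
wrist_force: [-3.0, 0.5, 4.1]
finger_gap: 0.0005
grip_force: 2.2
```

Request:
send_rows --increments '[1,2,-5,0,0,1,1.5,-5,0,0,1,2,-5,0,0,1,1.5,-5,0,0,1,2,-5,0,0]'

```text
time_s: 5.58
position: [0.5033, 0.0599, 0.0539]
tcp_rot: [[-0.363, 0.932, 0.001], [0.932, 0.363, 0.0], [-0.0, 0.001, -1.0]]
wrist_force: [1.5, 2.1, 4.3]
finger_gap: 0.0003
grip_force: 2.1
```

Request:
send_rows --increments '[1,2,-5,0,0,1,1.5,-5,0,0,1,1,-2,0,0,1,1,-2,0,0,1,0,0,0,0]'

```text
time_s: 6.2
position: [0.5083, 0.046, 0.0538]
tcp_rot: [[-0.364, 0.932, 0.0], [0.932, 0.364, -0.0], [-0.0, 0.0, -1.0]]
wrist_force: [2.1, 0.3, 4.7]
finger_gap: 0.0008
grip_force: 2.1
```

Run:
```python
from station import *
import cv2
for n in("side","wrist"):
  f=capture(n)["frame"][:,:,::-1]
  if n=="side": a=cv2.resize(f[190:270,170:310],(560,320),interpolation=cv2.INTER_CUBIC)
  else: b=cv2.resize(f[100:340,120:400],(560,280*480//280))[:260]
cv2.imwrite("pics/m2.png",cv2.vconcat([a,b]))
```

```text
(no output)
```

View pics/m2.png

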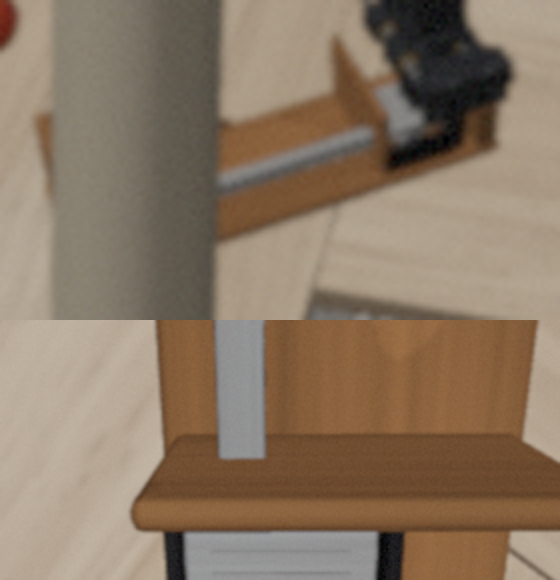

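The stop is following the fingertips and the thumb rest is close to the end block. I continue slowly, watching the force.

Request:
send_rows --increments '[1,1,-2,0,0,1,0.5,-2,0,0,1,1,-2,0,0,1,0,0,0,0]'

```text
time_s: 6.8
position: [0.5107, 0.04, 0.0537]
tcp_rot: [[-0.363, 0.932, 0.0], [0.932, 0.363, -0.0], [-0.0, -0.0, -1.0]]
wrist_force: [1.7, 1.1, 3.7]
finger_gap: 0.0002
grip_force: 2.1
```

Request:
send_rows --increments '[1,1,-2,0,0,1,0.5,-2,0,0,1,0,0,0,0]'

```text
time_s: 7.18
position: [0.5117, 0.0362, 0.0536]
tcp_rot: [[-0.363, 0.932, -0.001], [0.932, 0.363, 0.0], [0.001, -0.001, -1.0]]
wrist_force: [-1.1, 1.9, 3.6]
finger_gap: 0.0007
grip_force: 2.2
```

Request:
send_rows --increments '[1,1,-2,0,0,1,0.5,-2,0,0,1,0,0,0,0]'

```text
time_s: 7.55
position: [0.5137, 0.032, 0.0537]
tcp_rot: [[-0.363, 0.932, -0.0], [0.932, 0.363, -0.0], [-0.0, -0.0, -1.0]]
wrist_force: [-1.4, 1.3, 4.2]
finger_gap: 0.0003
grip_force: 2.1
```

Request:
send_rows --increments '[1,0.5,-2,0,0,1,0,0,0,0]'

```text
time_s: 7.8
position: [0.5138, 0.0314, 0.0537]
tcp_rot: [[-0.363, 0.932, -0.001], [0.932, 0.363, 0.002], [0.002, 0.0, -1.0]]
wrist_force: [-1.3, 10.0, 5.6]
finger_gap: 0.0004
grip_force: 6.3
```

Firm contact at 10 N after 111 mm, which matches the expected 104 mm of travel plus the initial finger gap. Now I lift straight up to let the pad rise.

Request:
send_rows --increments '[1,0,0,3,0,1,0,0,4,0,1,0,0,4,0,1,0,0,3,0,1,0,0,0,0]'

```text
time_s: 8.43
position: [0.5128, 0.031, 0.0669]
tcp_rot: [[-0.364, 0.932, -0.004], [0.932, 0.364, 0.002], [0.003, -0.003, -1.0]]
wrist_force: [-4.0, 6.5, -0.5]
finger_gap: 0.0007
grip_force: 3.6
```

Request:
send_rows --increments '[1,-0.5,2,1,0,1,-1,2,4,0,1,0,0,20,0,1,0,0,40,0,1,0,0,30,0]'

```text
time_s: 9.05
position: [0.5129, 0.034, 0.1646]
tcp_rot: [[-0.363, 0.932, 0.002], [0.932, 0.363, -0.001], [-0.001, 0.001, -1.0]]
wrist_force: [1.1, 0.7, 1.1]
finger_gap: 0.0003
grip_force: 0.0
```

Run:
```python
from station import *
import cv2
print(sense()["wrist_force"])
c=capture("wrist");f=c["frame"][:,:,::-1];b=f
t=capture("top")["frame"][180:280,160:300,::-1]
s=capture("side")["frame"][190:270,170:310,::-1]
t=cv2.resize(t,None,fx=2.8,fy=2.8,interpolation=cv2.INTER_CUBIC);s=cv2.resize(s,(392,224),interpolation=cv2.INTER_CUBIC)
im=cv2.vconcat([cv2.hconcat([t[:224],s]),cv2.resize(b[40:290],(784,376))[:, :784]])
cv2.imwrite("pics/m3.png",im)
```

```text
[1.05322324 0.74298465 1.08707142]
```

View pics/m3.png

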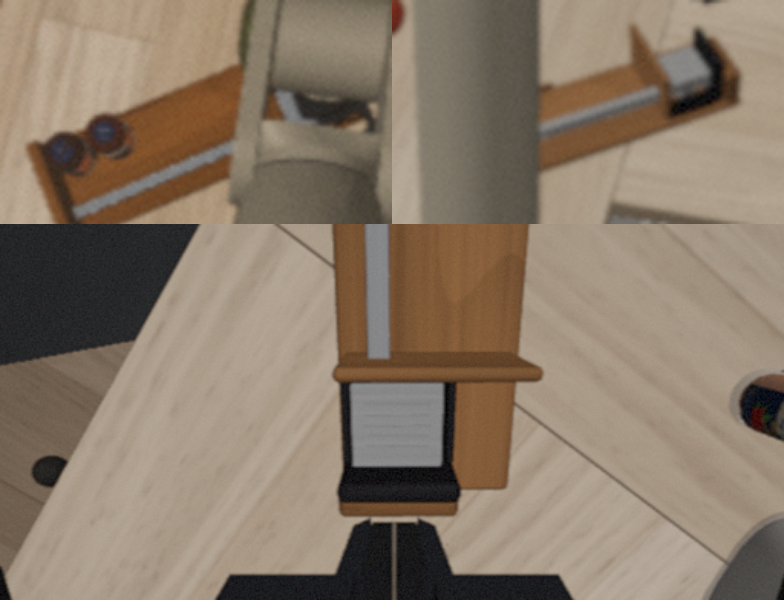

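The wrist view shows the thumb rest against the end block, the pad up at about (397,425) and the gripper clear. The jars are still standing in the top view.

```bash
python3 -c "
from station import *
print(close_job())"
```

```text
the job is handed in; nothing more can be done
None
```

I pressed the release pad, pushed the stop back until it met firm resistance at the end block, then let the pad spring up. The last images show the stop home with the gripper clear and both jars standing, and I handed the job in at about 9 s.

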